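Pop the pill tray and catch it

TASK

Pop the pill tray out of the dispenser and catch it: press the ribbed key down with one fingertip while the other finger already stands in the tray's track, so that the sprung tray stops against that finger about half out from under its hood instead of shooting off the track. Use the fingers only to press and block: do not grip or lift anything, and leave the vials, the tub and the tea light where they stand. Finish while still holding the tray back with the finger.

Things in the scene. Friction and masses are not known exactly. Their poses are not given: they have to be found in the camera images.
- dispenser: pill dispenser fixed to the worktop: a base plate 200 (x) x 124 (y) x 10 mm; origin at the centre of its underside, z up. Its -x end is the open apron, its +x half (x = 0 to +100 mm) carries the hood, 51 mm high, over the tray, and a 40 mm high block beside it. The tray's track runs along x on the base's top, centred on y = +28 mm, 47 mm wide between two guides 6 mm high (their tops 16 mm above the worktop), open at the -x end. The tray springs out towards -x.
- track_middle (a point): point on the bare floor of the track, in the open apron beside the key: in the dispenser's frame at x = -49, y = +28, z = +10 mm, i.e. 56 mm from the key's centre straight across the track. A finger standing here, 4 mm or more above the guides' tops, stops the tray (front plate 10 to 42 mm above the worktop) about 30 mm out; anywhere across the middle 36 mm of the track will do.
- key_top (a point): centre of the top face of the white ribbed rectangular key, 40 (dispenser x) x 28 (y) mm, in the apron beside the track; in the dispenser's frame at x = -49, y = -28 mm, z = +30 mm when up. It goes straight down.
- key (a joint): travel of the key: 0 up, 0.009 m fully down; sprung, returns by itself. About 2 N starts it and about 7 N holds it fully down; the catch lets the tray go at about 5 mm of travel and the tray leaves at once, in under 0.1 s.
- tray: white loose pill tray, 80 (x) x 44 (y) x 22 mm with a front plate 32 mm tall at its -x end, 120 g; origin at the centre of its underside, axes as the dispenser's. At the start it is shut: its front plate stands 9 mm out of the hood. A spring pusher behind it drives it towards -x with about 4.8 N when shut and 3 N when 30 mm out.
- tray_front (a point): centre of the outer face of the tray's front plate, 16 mm above the tray's underside; in the dispenser's frame x = -9 mm when shut, more negative as it comes out
- amber_vial: amber pill vial with a white cap, 33 mm wide, 70 mm tall; loose bystander standing beside the dispenser; origin at the centre of its underside
- purple_cap_vial: white vial with a purple cap, 36 mm wide, 88 mm tall; loose bystander standing beside the dispenser; origin at the centre of its underside
- white_tub: white tub with a dark band, 71 mm wide, 104 mm tall; loose bystander standing beside the dispenser; origin at the centre of its underside
- tea_light: tea light candle in a metal cup, 38 mm wide, 15 mm tall; loose bystander standing beside the dispenser; origin at the centre of its underside
Not all that is in view belongs to the job. What is shaped like the dispenser but orange is not meant.

How it is judged:
By the outcome, as a careful person would: the job done as asked, in the order asked, and still so for the second after the job is handed in, while the arm keeps its last pose, push and grip.
It also fails if it takes over 35 s, if anything falls off the work surface, if the arm or the gripper's body presses on something with over 40 N, if the wrist force passes 120 N, or if a joint passes its speed limit or range.

ROBOT

A 7-joint arm with a two-finger parallel gripper is mounted at the origin on a cart in front of the work surface, level with it; the furniture and walls round the work are solid. World frame = base frame: x ahead of the robot, y to its left, z up, the work surface at z = 0. Lengths are in m, angles in rad, forces in N, time in s.
With the tool pointing down it reaches from about 0.35 to 0.9 m from the base axis. Payload 8.1 kg.
Tool frame: the origin (TCP) lies on the centre line of the jaws, within the pads' length; the fingertips stand 19 mm ahead of it and the grasp point (between the pads) is the TCP (arm.tip_reach is the distance from the TCP to the fingertips, in m); z points along the fingers, y is the line along which they close (so a half turn about z gives the same grasp; the last joint's range is limited). The gripper opens to 92 mm and grips with 3 to 60 N. Pads are 19 mm wide; open, the fingers measure 130 mm over their backs; the gripper's body (75 mm by 190 mm) begins 47 mm behind the grasp point.
Start: joints at [-1.255, 0.434, 0.025, 1.573, -0.012, 1.134, -0.075], TCP at [0.254, 0.571, 0.246] pointing down, gripper open.
Joint ranges: [-2.62, 2.62], [-0.44, 2.09], [-1.27, 1.32], [0.08, 2.57], [-1.32, 4.46], [0.12, 2], [-2.74, 2.74]. Speed limits (rad/s): [2.22, 2.22, 3.01, 3.01, 3.14, 3.14, 3.14].

INTERFACE

Orientations are given as a rotation vector (axis times angle).
In Python, from cell import arm gives the robot as it stands.
- The arm moves only by the tool arm_command, never from a script. Its argument "targets" is a list that holds one entry, the list of rows, each a list of 6 numbers: the shift along the tool's x, y, z in m, then the turn, a rotation vector about the tool's x, y, z in rad. A call has 1 to 10 rows; each row shifts and turns the commanded pose from where the row before left it, along the tool's axes as they then stand; what a row does not reach is not made up. A row lasts 1/8 s, in which the tool goes at most 62.5 mm and 10.7 degrees, less where a joint would pass 70% of its speed; a pose out of reach is approached as far as the arm can. A call with a gripper value outside its range is refused whole. "jaw" is the finger opening in m, from 0 to 0.0918, set as the call begins (left out, the last holds). The fingers move at their own pace and stop on an object; "newtons" is the grip in N (left out, the last holds). Time passes only in rows, so rows that do not move let the fingers close. It gives the time, the measured TCP pose, the force, the opening and the grip force at its end, in the units of the state.
- arm.observe(): the state, without advancing time (a new reading comes with each control period).
- arm.get_image(name): name is "scene" or "top" or "wrist"; returns a dict with "pixels" (480x640x3 uint8, red, green, blue), "z_map" (480x640 float32, m along the optical axis (not along the pixel's ray), 0 where there is no reading), "fx", "fy", "cx", "cy" (pixels), "xyz" and "rotation" of the camera in the world; the wrist camera has in their place "T_tool_cam" (4x4, takes a point from camera to tool coordinates, whose origin is the TCP and whose axes are the flange's). Camera axes: x right, y down, z forward; pixel columns grow to the right and rows downward; lengths in m; the calibration is good to about 2 mm. A picture is of the moment at which its call begins: read the wrist's pose just before it.
- arm.sign_off(): hands the job in; it is judged then, once.
The state is a dict: "clock": time; "joints": joint angles; "dq": joint speeds; "joint_efforts": joint torques, N m; "position": TCP position; "ee_rot": TCP orientation; "force": force on the tool from outside, world axes, zero at the start; "ft_torque": the same for the moment, N m; "width": opening from 0.0 (shut) to 1.0 (fully open); "gripper_force": force on a finger pad.
Only numpy, scipy, OpenCV 4.12 (cv2) and the standard library are available. Lean on these libraries where they do the work, as an engineer would, in place of code of your own. Each camera call takes 0.05 s, during which the arm holds its last target. There are 200 camera calls.

## Working session

There is one attempt and no reset: what is moved stays moved. The work goes in short steps, Python scripts to look and compute and a tool call to move; the robot and the scene stay as the last step left them, time stands still between calls to the robot, and variables do not carry over. Pictures are saved under pics/ and viewed, at most 10 in all, crops included, and the job is handed in when it is done.

Besides the shell and the picture viewer there is one more tool, called after "Request:" in YAML: its name, and indented under it one key for each argument. arm_command: Moves the arm, as the interface text tells. Its arguments: {"type":"object","properties":{"targets":{"type":"array","items":{"type":"array","items":{"type":"array","items":{"type":"number"}}}},"jaw":{"type":"number"},"newtons":{"type":"number"}},"required":["targets"]}

```bash
mkdir -p pics
cat > h.py <<'E'
import numpy as np,cv2
from cell import arm
from scipy.spatial.transform import Rotation as R
def snap(n,f):
    s=arm.observe(); im=arm.get_image(n)
    if 'T_tool_cam' in im:
        T=np.eye(4);T[:3,:3]=R.from_rotvec(s['ee_rot']).as_matrix();T[:3,3]=s['position'];M=T@im['T_tool_cam']
    else:
        M=np.eye(4);r=np.array(im['rotation']);M[:3,:3]=r if r.shape==(3,3) else R.from_rotvec(r).as_matrix();M[:3,3]=im['xyz']
    np.savez('pics/'+f,z=im['z_map'],p=im['pixels'],M=M,K=[im['fx'],im['fy'],im['cx'],im['cy']])
    cv2.imwrite(f'pics/{f}.png',im['pixels'][:,:,::-1])
def pt(f,u,v,zw=None):
    d=np.load(f'pics/{f}.npz');fx,fy,cx,cy=d['K'];M=d['M']
    r=np.array([(u-cx)/fx,(v-cy)/fy,1])
    if zw is None: z=np.median(d['z'][v-1:v+2,u-1:u+2])
    else: z=(zw-M[2,3])/(M[:3,:3]@r)[2]
    return M[:3,:3]@(r*z)+M[:3,3]
def pix(f,P):
    d=np.load(f'pics/{f}.npz');fx,fy,cx,cy=d['K'];M=d['M']
    c=M[:3,:3].T@(np.array(P)-M[:3,3]);return c[0]/c[2]*fx+cx,c[1]/c[2]*fy+cy
E
python3 -c "
from h import *
snap('top','top1');snap('scene','sc1')
s=arm.observe();print(s);print(R.from_rotvec(s['ee_rot']).as_matrix().round(3));print(arm.tip_reach)"
```

```text
{'clock': 0.1, 'joints': array([-1.25463833,  0.43514877,  0.02495489,  1.574014  , -0.01159105,
        1.13399019, -0.07508889]), 'dq': array([ 0.00072984, -0.00195695,  0.00068625, -0.00351987, -0.0013646 ,
       -0.00041743,  0.00140589]), 'joint_efforts': array([ 2.61452362e-03, -6.69125605e+01,  9.87794772e-01, -3.15142322e+01,
       -6.04384881e-02,  3.74442071e-02,  1.87301362e-05]), 'position': array([0.25400387, 0.57058225, 0.24502298]), 'ee_rot': array([-6.53010870e-01, -3.07280469e+00,  2.20793044e-03]), 'force': array([-0.59151   ,  0.07871609, -0.23308013]), 'ft_torque': array([ 0.00218832, -0.00647608,  0.00798672]), 'gripper_force': 0.0, 'width': 0.9992937860706086}
[[-0.914  0.407 -0.   ]
 [ 0.407  0.914 -0.001]
 [-0.    -0.001 -1.   ]]
0.019
```

View pics/top1.png

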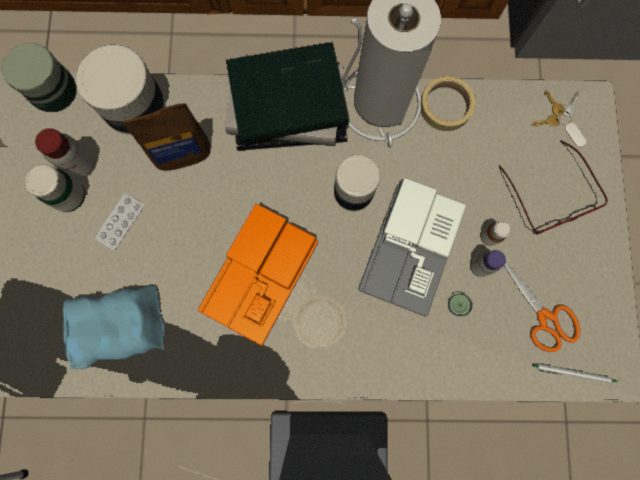

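View pics/sc1.png

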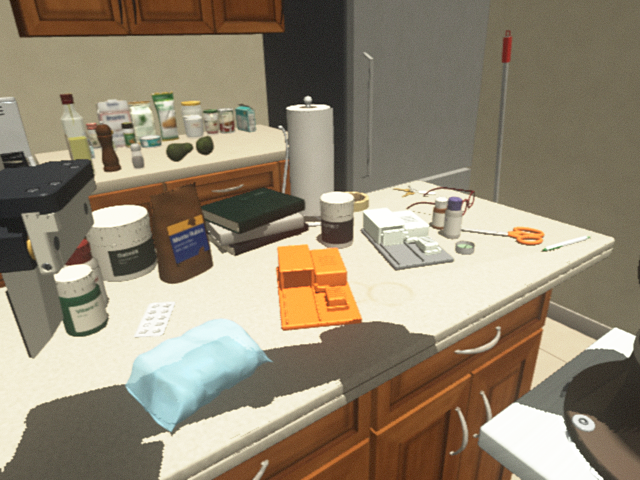

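Candidates are the grey and white dispenser at about top (412,245), with its key at (421,281), and the orange look-alike at (258,275), which is excluded. I choose the grey/white one. The tub is at (356,182), the amber vial at (495,232), the purple-cap vial at (488,262) and the tea light at (459,303).

```bash
python3 -c "
from h import *
p=np.load('pics/top1.npz')['p'][165:325,340:520,::-1]
cv2.imwrite('pics/crop1.png',cv2.resize(p,(675,600),interpolation=cv2.INTER_CUBIC))
for q in [(421,281),(412,200),(440,225),(390,270),(459,303),(490,258),(500,229),(356,172),(320,320)]: print(q,pt('top1',*q).round(4))"
```

```text
(421, 281) [ 0.4883 -0.1264  0.0314]
(412, 200) [ 0.6206 -0.1107  0.052 ]
(440, 225) [ 0.581  -0.1585  0.0415]
(390, 270) [ 0.5086 -0.0784  0.0107]
(459, 303) [ 0.4545 -0.1944  0.0074]
(490, 258) [ 0.5194 -0.2237  0.0878]
(500, 229) [ 0.5694 -0.2482  0.0705]
(356, 172) [ 0.6507 -0.0136  0.1049]
(320, 320) [0.424  0.0393 0.0015]
```

View pics/crop1.png

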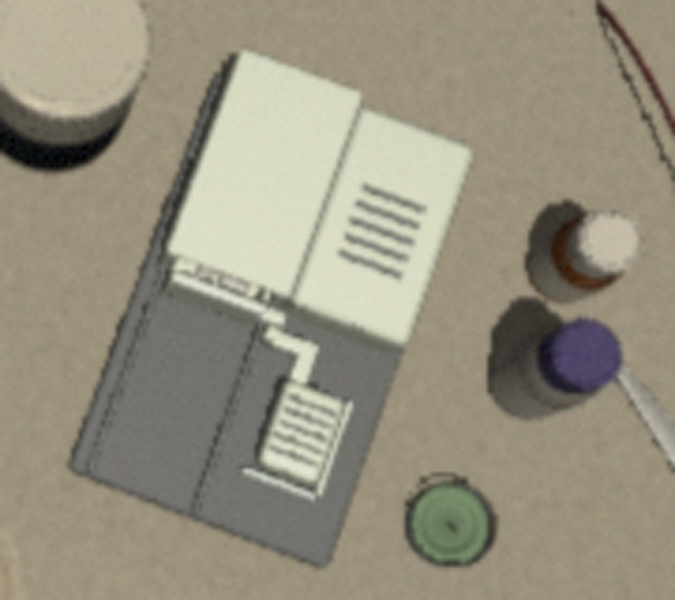

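The crop confirms the grey/white dispenser: key at crop (303,435), tray front at (215,290), apron corners at (70,468) and (328,567). Next I'll fit its pose and check the gripper body's clearance.

```bash
python3 -c "
from h import *
c=lambda u,v,z: pt('top1',340+u/3.75,165+v/3.75,z)[:2]
W=np.array([c(70,468,.01),c(328,567,.01),c(240,50,.051),c(470,152,.04),c(303,435,.03)])
D=np.array([[-100,62],[-100,-62],[100,62],[100,-62],[-49,-28]])/1000
print(W.round(4))
sel=[0,1,3,4]
w=W[sel];d=D[sel];wm=w.mean(0);dm=d.mean(0)
H=(d-dm).T@(w-wm);a=np.arctan2(H[0,1]-H[1,0],H[0,0]+H[1,1])
Rm=np.array([[np.cos(a),-np.sin(a)],[np.sin(a),np.cos(a)]]);o=wm-Rm@dm
print('yaw',np.degrees(a),o,'\nresid mm',((D@Rm.T+o-W)*1000).round(1))
for n,p in dict(purple=c(583,355,.088),amber=c(607,243,.07),tub=pt('top1',357,176,.104)[:2],tea=c(450,523,.015)).items(): print(n,p.round(4),'disp mm',((p-o)@Rm*1000).round(1))
print('mid',Rm@[-.049,0]+o)
"
```

```text
[[ 0.4745 -0.0251]
 [ 0.4318 -0.14  ]
 [ 0.6581 -0.0984]
 [ 0.6154 -0.2027]
 [ 0.4884 -0.1263]]
yaw -19.50387919829739 [ 0.5451578  -0.11476456] 
resid mm [[-3.   2.2]
 [-1.6  0.2]
 [ 2.   8.6]
 [ 3.4 -3.9]
 [ 1.2  1.5]]
purple [ 0.5168 -0.2321] disp mm [  12.5 -120.1]
amber [ 0.5682 -0.2513] disp mm [  67.3 -121. ]
tub [ 0.6444 -0.0152] disp mm [ 60.3 126.9]
tea [ 0.4515 -0.1939] disp mm [ -61.8 -105.9]
mid [ 0.49896948 -0.0984049 ]
```

Request:
arm_command:
  targets:
    - [[-0.025, -0.0255, 0, 0, 0, 0], [-0.025, -0.0255, 0, 0, 0, 0], [-0.025, -0.0255, 0, 0, 0, 0], [-0.025, -0.0255, 0, 0, 0, 0], [-0.025, -0.0255, 0, 0, 0, 0], [-0.025, -0.0255, 0, 0, 0, 0], [-0.025, -0.0255, 0, 0, 0, 0], [-0.025, -0.0255, 0, 0, 0, 0], [-0.025, -0.0255, 0, 0, 0, 0], [-0.025, -0.0255, 0, 0, 0, 0]]
  jaw: 0.038

```text
clock: 1.35
position: [0.379, 0.235, 0.2456]
ee_rot: [-0.653, -3.073, 0.0]
force: [0.9, 0.3, -0.1]
width: 0.417
gripper_force: 0.0
```

Request:
arm_command:
  targets:
    - [[-0.027, -0.0285, 0, 0, 0, 0], [-0.027, -0.0285, 0, 0, 0, 0], [-0.027, -0.0285, 0, 0, 0, 0], [-0.027, -0.0285, 0, 0, 0, 0], [-0.027, -0.0285, 0, 0, 0, 0], [-0.027, -0.0285, 0, 0, 0, 0], [-0.027, -0.0285, 0, 0, 0, 0], [-0.027, -0.0285, 0, 0, 0, 0], [-0.0295, -0.0285, 0, 0, 0, 0], [0, 0, 0.03, 0, 0, -0.07]]

```text
clock: 2.6
position: [0.5007, -0.1015, 0.2168]
ee_rot: [0.55, 3.088, -0.002]
force: [-0.5, 0.2, -0.7]
width: 0.414
gripper_force: 0.0
```

```bash
python3 -c "
from h import *
snap('wrist','w1')
s=arm.observe();print(s['clock'],s['joints'].round(3),s['position'],s['width']);print(R.from_rotvec(s['ee_rot']).as_matrix().round(3)); print(arm.get_image('wrist')['T_tool_cam'])"
```

```text
2.65 [-0.242  0.286  0.42   1.924 -0.139  0.963  1.468] [ 0.49755291 -0.09919597  0.21213057] 0.41629092593765915
[[-0.941  0.339 -0.003]
 [ 0.339  0.941 -0.001]
 [ 0.003 -0.002 -1.   ]]
[[-1.31827841e-04 -9.68372094e-01 -2.49510461e-01  6.80411231e-02]
 [ 9.99999915e-01 -3.01536550e-05 -4.11316907e-04 -1.58395001e-04]
 [ 3.90784162e-04 -2.49510494e-01  9.68372016e-01 -1.41178145e-01]
 [ 0.00000000e+00  0.00000000e+00  0.00000000e+00  1.00000000e+00]]
```

View pics/w1.png

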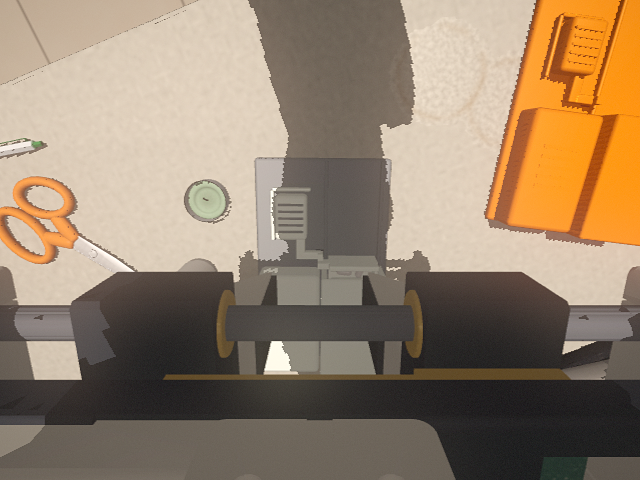

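The wrist view shows the dispenser square with the jaws: key centre about (291,214), apron corners (257,158) and (390,159). I'll measure these.

```bash
python3 -c "
from h import *
snap('wrist','w2')
p=np.load('pics/w2.npz')['p'][140:300,230:430,::-1]
cv2.imwrite('pics/crop2.png',cv2.resize(p,(750,600),interpolation=cv2.INTER_CUBIC))
s=arm.observe();print(s['position']); M=R.from_rotvec(s['ee_rot']).as_matrix()
for q,z in [((257,158),.01),((390,159),.01),((291,214),.03),((355,215),.01)]: 
  P=pt('w2',*q,z); print(q,P.round(4),pt('w2',*q).round(4),'tool',((P-s['position'])@M*1000).round(1))"
```

```text
[ 0.49752976 -0.09770444  0.21459414]
(257, 158) [ 0.4268 -0.1322  0.01  ] [ 0.4266 -0.1335  0.0023] tool [ 53.9 -56.5 204.8]
(390, 159) [ 0.4682 -0.0212  0.01  ] [ 0.4689 -0.02    0.0029] tool [ 53.1  62.  204.7]
(291, 214) [ 0.4815 -0.1192  0.03  ] [ 0.4811 -0.1189  0.0324] tool [  7.  -25.5 184.6]
(355, 215) [ 0.5055 -0.0667  0.01  ] [ 0.5051 -0.0668  0.0123] tool [  2.4  32.1 204.6]
```

View pics/crop2.png

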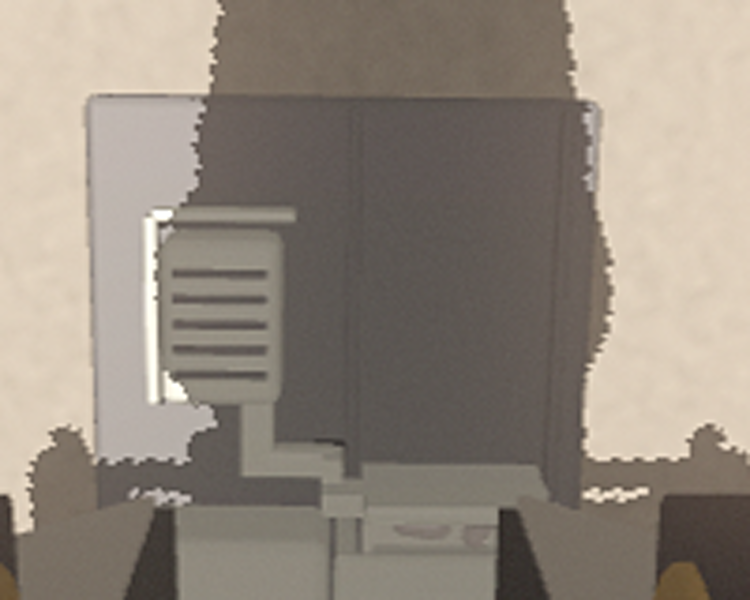

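Request:
arm_command:
  targets:
    - [[0, 0, 0, 0, 0, 0], [0, 0, 0, 0, 0, 0], [0, 0, 0, 0, 0, 0], [0, 0, 0, 0, 0, 0]]

```text
clock: 3.25
position: [0.4989, -0.0977, 0.216]
ee_rot: [0.545, 3.093, 0.0]
force: [0.2, -0.5, -0.0]
width: 0.408
gripper_force: 0.0
```

```bash
python3 -c "
from h import *
snap('wrist','w3')
a=np.load('pics/w2.npz')['p'];b=np.load('pics/w3.npz')['p']
sh=cv2.phaseCorrelate(*[cv2.cvtColor(i[140:270,230:430],cv2.COLOR_RGB2GRAY).astype(np.float32) for i in (a,b)])[0]
s=arm.observe();print(s['position'],sh); M=R.from_rotvec(s['ee_rot']).as_matrix()
for n,q,z in [('c-',(253.5,165.8),.01),('c+',(389.7,166.7),.01),('key',(289.2,224.8),.03),('guideL',(323.5,225),.016),('guideR',(379,225),.016)]: 
  for f,dq in (('w3',sh),):
    P=pt(f,q[0]+dq[0],q[1]+dq[1],z); print(n,P.round(4),'tool',((P-s['position'])@M*1000).round(1))"
```

```text
[ 0.49888856 -0.09769741  0.21593888] (-1.6284199923951093, -2.5641925973087467)
c- [ 0.4326 -0.1383  0.01  ] tool [ 48.5 -60.9 205.9]
c+ [ 0.4753 -0.0233  0.01  ] tool [ 47.7  61.8 205.9]
key [ 0.4908 -0.1247  0.03  ] tool [ -1.5 -28.2 185.9]
guideL [ 0.5041 -0.0972  0.016 ] tool [ -4.7   2.2 199.9]
guideR [ 0.5216 -0.0492  0.016 ] tool [ -4.7  53.2 200. ]
```

Both fingers already sit over the key and the track (key at tool y -28, apron edges at ±61). I'll descend to just above the key.

Request:
arm_command:
  targets:
    - [[-0.002, 0, 0.02, 0, 0, 0], [0, 0, 0.035, 0, 0, 0], [0, 0, 0.035, 0, 0, 0], [0, 0, 0.03, 0, 0, 0], [0, 0, 0.02, 0, 0, 0], [0, 0, 0.01, 0, 0, 0], [0, 0, 0.006, 0, 0, 0], [0, 0, 0, 0, 0, 0], [0, 0, 0, 0, 0, 0], [0, 0, 0, 0, 0, 0]]

```text
clock: 4.55
position: [0.5011, -0.0985, 0.0603]
ee_rot: [0.545, 3.093, 0.0]
force: [0.0, 0.2, -0.2]
width: 0.41
gripper_force: 0.0
```

```bash
python3 -c "
from h import *
snap('wrist','w4');snap('scene','sc4')
p=np.load('pics/sc4.npz')['p'][180:280,330:490,::-1]
q=np.load('pics/w4.npz')['p'][:,:,::-1]
cv2.imwrite('pics/m4.png',np.vstack([cv2.resize(p,(480,300),interpolation=cv2.INTER_CUBIC),cv2.resize(q,(480,300))]))
s=arm.observe();print(s['position'],s['force'])"
```

```text
[ 0.50092588 -0.09849392  0.0600907 ] [-0.12394241 -0.19263669  0.48208354]
```

View pics/m4.png

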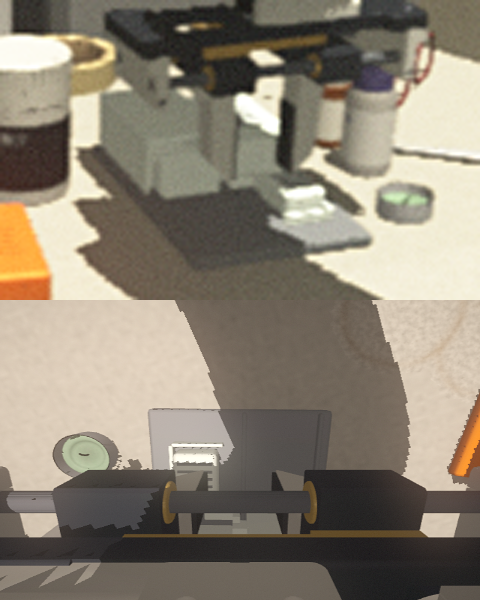

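```bash
python3 -c "
from h import *
s=arm.observe();M=R.from_rotvec(s['ee_rot']).as_matrix();p=s['position']
for n,t in dict(L=(0,.028,.019),Rr=(0,-.028,.019),Rf=(.0095,-.028,.019),Lf=(.0095,.028,.019)).items():
  P=p+M@np.array(t);u=pix('sc4',P);w=pix('w4',P);print(n,P.round(4),'mosaic scene',(u[0]-330)*3,(u[1]-180)*3,'wrist',w[0]*.75,300+w[1]*.625)
K=p+M@np.array([0,-.028,.0301]);print('key',pix('w4',K)[0]*.75,300+pix('w4',K)[1]*.625)
d=np.load('pics/sc4.npz')
for u,v in [(135,150),(212,140),(300,140),(190,175),(300,200)]: print((u,v),pt('sc4',330+u//3,180+v//3).round(4), ((pt('sc4',330+u//3,180+v//3)-p)@M*1000).round(1))
for u,v in [(192,480),(290,480),(190,455),(165,420)]: 
  P=pt('w4',int(u/.75),int((v-300)/.625));print('w',(u,v),P.round(4),((P-p)@M*1000).round(1))
"
```

```text
L [ 0.5105 -0.0722  0.0411] mosaic scene 214.30418314876056 174.07802279281074 wrist 285.9501487062732 484.4526173678446
Rr [ 0.4914 -0.1248  0.0411] mosaic scene 292.3612126529559 163.3285125228832 wrist 193.562121691517 484.4546945755589
Rf [ 0.4824 -0.1216  0.0411] mosaic scene 299.2143085841061 168.7833973563211 wrist 192.91889799165935 472.12628866054104
Lf [ 0.5016 -0.0689  0.0411] mosaic scene 220.50696514670562 179.7197910117811 wrist 286.5977854198255 472.12275644894993
key 196.2610844168095 478.7884772419762
(135, 150) [ 0.5881 -0.0725  0.0326] [-73.   54.2  27.6]
(212, 140) [ 0.5058 -0.0617  0.0707] [  8.   36.2 -10.6]
(300, 140) [ 0.4826 -0.12    0.0632] [  9.9 -26.5  -3.1]
(190, 175) [ 0.5488 -0.0871  0.0238] [-41.1  27.1  36.3]
(300, 200) [ 0.4742 -0.115   0.0249] [ 19.5 -24.7  35.2]
w (192, 480) [ 0.4812 -0.1179  0.0621] [ 11.9 -25.   -2.1]
w (290, 480) [ 0.4986 -0.0699  0.0622] [11.9 26.  -2.1]
w (190, 455) [ 0.472  -0.121   0.0315] [ 19.5 -31.1  28.6]
w (165, 420) [ 0.4434 -0.1304  0.0127] [ 43.2 -49.7  47.4]
```

The depth readings agree with the plan: finger tips at ±28 mm, key front edge at tool x +20, tray front at tool x -41. Now I'll press.

Request:
arm_command:
  targets:
    - [[0, 0, 0.004, 0, 0, 0], [0, 0, 0.004, 0, 0, 0], [0, 0, 0.003, 0, 0, 0], [0, 0, 0.003, 0, 0, 0], [0, 0, 0.002, 0, 0, 0], [0, 0, 0.002, 0, 0, 0], [0, 0, 0, 0, 0, 0], [0, 0, 0, 0, 0, 0], [0, 0, 0, 0, 0, 0], [0, 0, 0, 0, 0, 0]]

```text
clock: 5.9
position: [0.5002, -0.0984, 0.0416]
ee_rot: [-0.545, -3.093, -0.0]
force: [-3.5, 1.7, 3.0]
width: 0.414
gripper_force: 3.4
```

```bash
python3 -c "
from h import *
snap('scene','sc5');snap('wrist','w5')
p=np.load('pics/sc5.npz')['p'][180:280,330:490,::-1]
q=np.load('pics/w5.npz')['p'][:,:,::-1]
cv2.imwrite('pics/m5.png',np.vstack([cv2.resize(p,(480,300),interpolation=cv2.INTER_CUBIC),cv2.resize(q,(480,300))]))
s=arm.observe();print(s['clock'],s['position'],s['force'],s['ft_torque'])"
```

```text
6.0 [ 0.50022674 -0.09839502  0.04159251] [-3.74492666  0.77704511  3.71153317] [0.17954148 0.96448607 0.05093172]
```

View pics/m5.png

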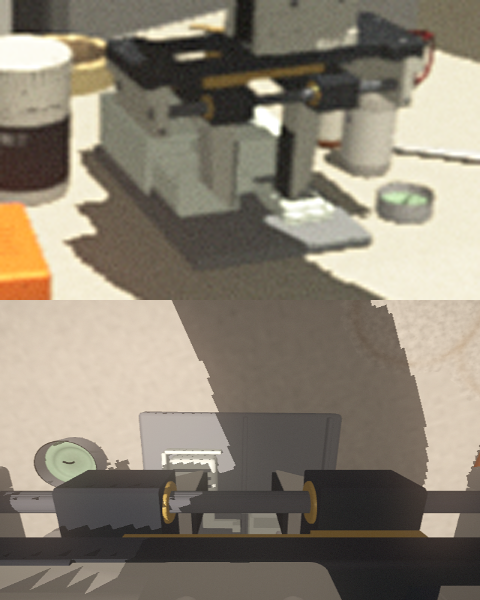

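The tray has come out and stopped: the tool feels about 3.7 N towards -x, matching the spring. One numeric check of the tray front before handing in.

```bash
python3 -c "
from h import *
s=arm.observe();M=R.from_rotvec(s['ee_rot']).as_matrix();p=s['position']
for u,v in [(165,195),(180,195),(190,200),(182,185),(285,207)]: print((u,v),((pt('sc5',330+u//3,180+v//3)-p)@M*1000).round(1),pt('sc5',330+u//3,180+v//3).round(4))
for i in range(3): s=arm.observe();print(s['clock'],s['force'],s['position'])
"
```

```text
(165, 195) [-30.6  49.3  25.4] [ 0.5458 -0.0625  0.0161]
(180, 195) [-11.1  47.1  17.3] [ 0.5267 -0.0579  0.0243]
(190, 200) [-11.6  40.3  20.7] [ 0.5249 -0.0645  0.0209]
(182, 185) [-11.8  47.1   8.9] [ 0.5274 -0.0581  0.0327]
(285, 207) [ 16.1 -15.6  23.1] [ 0.4798 -0.1076  0.0185]
6.0 [-3.74492666  0.77704511  3.71153317] [ 0.50022674 -0.09839502  0.04159251]
6.0 [-3.74492666  0.77704511  3.71153317] [ 0.50022674 -0.09839502  0.04159251]
6.0 [-3.74492666  0.77704511  3.71153317] [ 0.50022674 -0.09839502  0.04159251]
```

The tray front is at tool x -11, against the finger face, which puts it about 29 mm out. Handing in.

```bash
python3 -c "
from cell import arm
print(arm.sign_off())"
```

```text
the job is handed in; nothing more can be done
None
```

The key is pressed and the tray is held back by the finger about 29 mm out from under its hood; the arm touched nothing else, and I handed the job in at about 6 s.

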